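# Tip the grinding balls out of the tilting pan

## Robot

A 6-joint arm with a two-finger parallel gripper is mounted at the origin on the work surface. World frame = base frame: x ahead of the robot, y to its left, z up, the work surface at z = 0. Lengths are in mm, angles in degrees, forces in N, time in s.
With the tool pointing down it reaches from about 375 to 925 mm from the base axis. Payload 5.7 kg.
Tool frame: the origin (TCP) lies at the very end of the fingers, on their centre line; the grasp point (between the pads) lies 19 mm behind it; z points along the fingers, y is the line along which they close (so a half turn about z gives the same grasp; the last joint's range is limited). The gripper opens to 88 mm and grips with 3 to 60 N. Pads are 20 mm wide; open, the fingers measure 115 mm over their backs; the gripper's body (75 mm by 178 mm) begins 61 mm behind the grasp point.
Start: joints at [-77.24, 20.558, 86.54, -0, 72.909, -6.595], TCP at [198.831, -566.064, 222.623] pointing down, gripper open.
Joint ranges: [-170.27, 170.27], [-57.76, 135], [12.27, 136.19], [-55.21, 235.2], [11.17, 155.16], [-170.74, 170.74]. Speed limits (degrees/s): [136.94, 136.94, 180, 180, 180, 180].

## Interface

Orientations are given as a 3x3 rotation matrix whose columns are the frame's x, y, z axes.
In Python, from rig import status, snapshot, camera_params, order gives the robot as it stands.
- The arm moves only by the tool play_rows, never from a script. Its argument "commands" is a list that holds one entry, the list of rows, each a list of 4 numbers: the shift along the world's x, y, z in m, then the turn about the world's z in degrees. A call has 1 to 10 rows; each row is the pose to reach, as a shift and turn from the pose commanded when the call began; what a row does not reach only later rows make up. A row lasts 1/8 s, in which the tool goes at most 62.5 mm and 10.7 degrees, less where a joint would pass 70% of its speed; a pose out of reach is approached as far as the arm can. A call with a gripper value outside its range is refused whole. "jaw" is the opening in per cent of the stroke, from 0 (shut) to 100 (fully open), set as the call begins (left out, the last holds). The fingers move at their own pace and stop on an object; the grip force is fixed at half the most. Time passes only in rows, so rows that repeat a pose let the fingers close. It gives the time, the measured TCP pose, the force, the opening and the grip force at its end, in the units of the state.
- status.get_state(): the state, without advancing time (a new reading comes with each control period).
- snapshot(name): name is "scene" or "top" or "wrist"; returns the picture (400x640x3 uint8, blue, green, red); there is no depth.
- camera_params(name): a dict with "mtx" (3x3 intrinsics, pixels), "R" (3x3) and "t" (3): a world point X has camera coordinates R X + t. Camera axes: x right, y down, z forward; pixel columns grow to the right and rows downward; lengths in mm; the calibration is good to about 2 mm. A picture is of the moment at which its call begins: read the wrist's pose just before it. camera_params takes no time and is no camera call; for the wrist camera it gives the pose at the moment of the call.
- order.hand_in(): hands the job in; it is judged then, once.
The state is a dict: "t": time; "joint_positions": joint angles; "qd": joint speeds; "tau": joint torques, N m; "ee_pos": TCP position; "eef_rot": TCP orientation; "wrist_force": force on the tool from outside, world axes, zero at the start; "ft_torque": the same for the moment, N m; "finger_gap": finger opening in mm; "grip_force": force on a finger pad.
Only numpy, scipy, OpenCV 4.12 (cv2) and the standard library are available. Lean on these libraries where they do the work, as an engineer would, in place of code of your own. Each camera call takes 0.05 s, during which the arm holds its last target. There are 200 camera calls.

## Task

Slide the steel tray along the bench until it is home against the front edge of the tilting stand's foot, square to it and centred under the spout; do not lift it. Then swing the pan by its handle bar to 55 degrees, the long mark on the scale (never past 65), keep it there for about two seconds so that all three grinding balls roll out into the tray, and bring the pan back level. Leave the tray where it is, and do not disturb the glassware and other things on the bench.

Things in the scene. Friction and masses are not known exactly. Their poses are not given: they have to be found in the camera images.
- stand: Steel tilting stand fixed to the bench; place and yaw differ each time. Origin on the bench under the pivot. x axis parallel to the pivot axis, +y the side to which the pan pours, z up. Foot plate 210 mm (x) by 135 mm (y), 12 mm thick, from y = -100 to its front edge at y = +35 mm. Two upright plates at x = +-85 mm, 45 mm wide, 227 mm high.
- pivot (a point): Centre of the pivot axis, 200 mm above the stand's origin. On the outer face of the stand's +x upright, round this axis, is a white scale with marks each 10 degrees and longer marks at 0 (straight up) and 55 degrees; a dark pointer turns with the pan.
- pan (a joint): Angle of the pan, rad. 0 = level (bar and pointer straight up); positive = spout goes down and the bar swings toward the stand's +y; 55 degrees = 0.96. Limits -0.6 and 1.5; starts between -0.3 and 0.2. The pivot is stiff (0.7 N m, 7 N at the bar): the pan stays where it is left.
- pan_bottom (a point): Bottom of the pan, 75 mm below the pivot axis when level: a half-round steel trough of inside radius 75 mm about the pivot axis, 130 mm long in x, with round end plates of radius 79 mm and a flat spout 90 mm long, sides 32 mm high, that rises toward +y at 40 degrees when level. The balls lie at the bottom and roll out beyond about 40 degrees.
- bar (a point): Middle of the handle bar: a round steel bar, 12 mm diameter, 134 mm long, parallel to the stand's x axis, 105 mm from the pivot axis, held at its ends only, so free all round. Level: straight above the pivot, 305 mm above the bench; at angle q it is 105 sin(q) mm toward the stand's +y and 105 cos(q) mm above the pivot.
- spout_lip (a point): Middle of the spout's outer edge (top face of its floor). Moves with the pan; at 55 degrees it lies about 68 mm in +y of the pivot axis and 105 mm above the bench.
- tray: Loose open steel tray, dark rubber floor, 200 mm (its x) by 160 mm (its y) outside, 45 mm high, walls and floor 5 mm, 0.6 kg. Origin: centre of its underside. Starts on the stand's +y side, 80 to 150 mm short of home, up to 50 mm off centre, turned up to 0.25 rad. Home: long side touching the front edge of the stand's foot, origin 115 mm in +y of the stand's, x axes parallel.
- ball1_center (a point): Centre of a white ceramic grinding ball, 36 mm diameter, 0.1 kg, lying in the pan.
- ball2_center (a point): Centre of a white ceramic grinding ball, 36 mm diameter, 0.1 kg, lying in the pan.
- ball3_center (a point): Centre of a white ceramic grinding ball, 36 mm diameter, 0.1 kg, lying in the pan.
- beaker: Bystander: glass beaker, 76 mm diameter, 100 mm high, behind the stand (-y). Origin: centre of underside, as for all bystanders.
- flask: Bystander: conical glass flask, 90 mm diameter at the foot, 144 mm high.
- jar: Bystander: white jar, 66 mm diameter, 85 mm high, beyond the tray.
- bottle: Bystander: amber bottle, 68 mm diameter, 170 mm high.
- dish: Bystander: white lidded dish, 106 mm diameter, 42 mm high.
- bowl: Bystander: glass bowl, 116 mm diameter, 50 mm high.

How it is judged:
By the outcome, as a careful person would: the job done as asked, in the order asked, and still so for the second after the job is handed in, with the robot touching nothing.
It also fails if it takes over 72 s, if anything falls off the work surface, if the arm or the gripper's body presses on something with over 40 N, if the wrist force passes 120 N, or if a joint passes its speed limit or range.

## Working session

There is one attempt and no reset: what is moved stays moved. The work goes in short steps, Python scripts to look and compute and a tool call to move; the robot and the scene stay as the last step left them, time stands still between calls to the robot, and variables do not carry over. Pictures are saved under pics/ and viewed, at most 10 in all, crops included, and the job is handed in when it is done.

Besides the shell and the picture viewer there is one more tool, called after "Emit:" as name([rows], argument=value, ...), one row to a line, values as JSON. play_rows: Moves the arm, as the interface text tells. Its arguments: {"type":"object","properties":{"commands":{"type":"array","items":{"type":"array","items":{"type":"array","items":{"type":"number"}}}},"jaw":{"type":"number"}},"required":["commands"]}

```bash
ls; mkdir -p pics
python3 - <<'E'
from rig import status,snapshot,camera_params
import cv2
for n in ["scene","top"]:
    p=camera_params(n);print(n,p)
    cv2.imwrite(f"pics/{n}0.png",snapshot(n))
s=status.get_state();print(s["t"],s["ee_pos"],s["eef_rot"],s["wrist_force"])
E
```

```text
pics
scene {'mtx': array([[370.40295808,   0.        , 322.75633959],
       [  0.        , 370.40295808, 199.18472576],
       [  0.        ,   0.        ,   1.        ]]), 'R': array([[-0.40308706,  0.91499362,  0.01753566],
       [ 0.74047672,  0.33734639, -0.58128447],
       [-0.53778718, -0.2213235 , -0.81351144]]), 't': array([ 222.19566189, -327.81574727, 1463.84874602])}
top {'mtx': array([[470.38398808,   0.        , 327.23545924],
       [  0.        , 470.38398808, 202.31346183],
       [  0.        ,   0.        ,   1.        ]]), 'R': array([[-1.50779060e-02, -9.99883101e-01, -2.53773530e-03],
       [-9.90625790e-01,  1.52828366e-02, -1.35746006e-01],
       [ 1.35768921e-01,  4.67180510e-04, -9.90740421e-01]]), 't': array([  38.04546413,  606.44652841, 1400.99485773])}
0.1 [ 198.69232488 -565.48388077  221.907478  ] [[ 9.43485349e-01  3.31414038e-01 -3.63497980e-04]
 [ 3.31414189e-01 -9.43484046e-01  1.57836400e-03]
 [ 1.80137443e-04 -1.60963170e-03 -9.99998688e-01]] [-2.91049795e-01 -5.92517083e-01 -1.53975813e-04]
```

View pics/scene0.png

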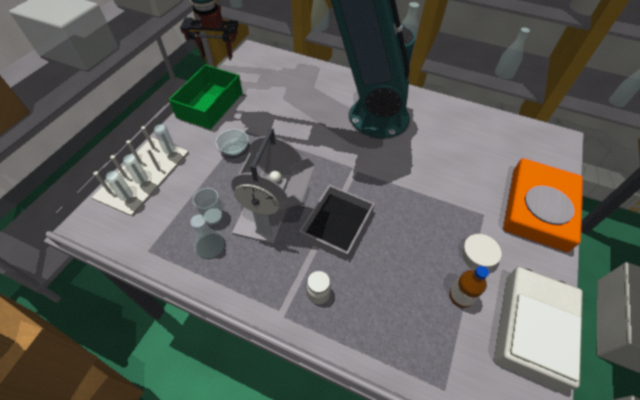

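View pics/top0.png

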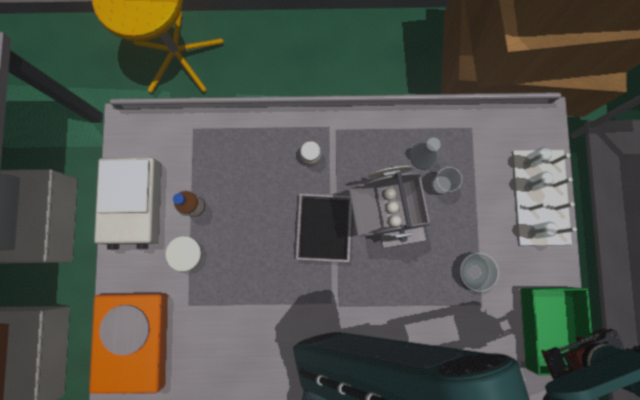

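The scene view shows the scale on the stand's far (+x world) face at about (258,200), with the tray at (338,220). In the top view the tray is at (325,228), the pan with its three balls at (393,207), the handle bar near (410,205) and the jar at (310,153). The stand's +y is roughly world +y. I'll zoom in on both views.

Run:
```python
import cv2
a=cv2.imread("pics/top0.png")[145:265,285:445]
cv2.imwrite("pics/topc.png",cv2.resize(a,None,fx=5,fy=5,interpolation=cv2.INTER_CUBIC))
a=cv2.imread("pics/scene0.png")[120:255,215:385]
cv2.imwrite("pics/scenec.png",cv2.resize(a,None,fx=4.4,fy=4.4,interpolation=cv2.INTER_CUBIC))
```

```text
(no output)
```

View pics/topc.png

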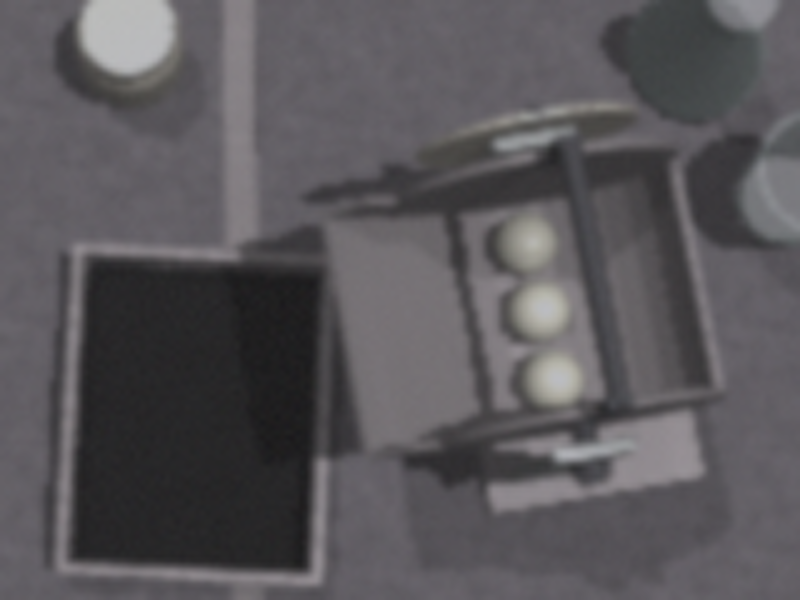

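View pics/scenec.png

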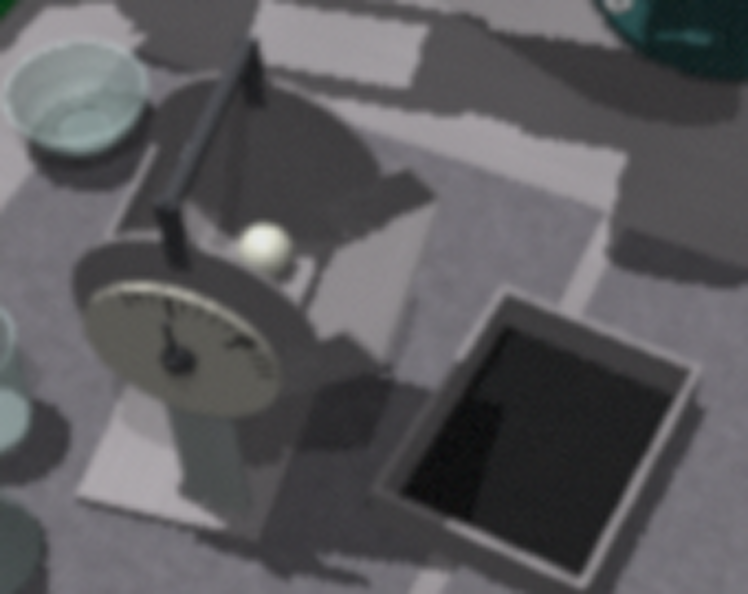

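The crops show bright upright tops with centres at top-crop (536,139) and (595,450). The bar runs from (568,148) to (618,405), the tray's rim corners are (72,248), (57,572), (322,582), and the foot's near edge runs (492,513)–(705,472). Next I'll turn these into positions.

```bash
cat > h.py <<'E'
import numpy as np,cv2
from rig import status,snapshot,camera_params
def ray(n,uv,P=None):
    P=P or camera_params(n);d=P["R"].T@np.linalg.solve(P["mtx"],[*uv,1.]);return -P["R"].T@P["t"],d
def plane(n,uv,z,P=None):
    o,d=ray(n,uv,P);return o+d*(z-o[2])/d[2]
def tri(a,b):
    (o1,d1),(o2,d2)=ray("top",a),ray("scene",b)
    s=np.linalg.lstsq(np.c_[d1,-d2],o2-o1,rcond=None)[0]
    p,q=o1+d1*s[0],o2+d2*s[1];return (p+q)/2,np.linalg.norm(p-q)
E
python3 - <<'E'
from h import *
np.set_printoptions(precision=1,suppress=True)
T=lambda u,v:(284.6+u/5,144.6+v/5)
S=lambda u,v:(214.6+u/4.4,119.6+v/4.4)
A=plane("top",T(536,139),227);B=plane("top",T(595,450),227)
print("upr",A,B,np.linalg.norm(A-B))
x=(A-B)/np.linalg.norm(A-B);y=np.array([-x[1],x[0],0]);o=(A+B)/2;o[2]=0
yaw=np.degrees(np.arctan2(x[1],x[0]));print("stand",o,yaw)
loc=lambda p:np.array([(p-o)@x,(p-o)@y,p[2]])
for n,p in dict(footF=plane("top",T(492,513),12),footB=plane("top",T(705,472),12)).items():print(n,p,loc(p))
c=[plane("top",T(*q),45) for q in [(72,248),(57,572),(322,582)]]
for p in c:print("tray",p,loc(p))
t=(c[0]+c[2])/2;print("traycentre",t,loc(t),"yaw",np.degrees(np.arctan2(*(c[0]-c[1])[1::-1])),np.linalg.norm(c[0]-c[1]),np.linalg.norm(c[1]-c[2]))
for a,b in [((570,148),(168,203)),((618,405),(248,45))]:
    p,e=tri(T(*a),S(*b));print("bar",p,e,loc(p))
for n,a,z in [("jar",(127,32),85)]:print(n,plane("top",T(*a),z))
print("scenetray",[plane("scene",S(*q),45) for q in [(505,290),(698,370),(583,583),(380,488)]])
print("home",o+115*y)
E
```

```text
upr [ 660.1 -146.2  227. ] [ 492.3 -171.7  227. ] 169.6884648648106
stand [ 576.2 -159.     0. ] 8.651026864364617
footF [ 468.4 -141.3   12. ] [-103.9   33.7   12. ]
footB [ 491.7 -273.8   12. ] [-100.8 -100.8   12. ]
tray [632.9 115.   45. ] [ 97.3 262.3  45. ]
tray [435.7 125.4  45. ] [-96.1 302.3  45. ]
tray [427.4 -34.   45. ] [-128.3  146.    45. ]
traycentre [530.1  40.5  45. ] [-15.5 204.2  45. ] yaw -3.0182419837353063 197.4418416403219 159.56099924634879
bar [ 640.2 -153.1  303.4] 1.2959741605636528 [ 64.1  -3.8 303.4]
bar [ 510.1 -173.   301.6] 1.993292416843662 [-67.5  -3.9 301.6]
jar [758.1  78.4  85. ]
scenetray [array([431.8, -30. ,  45. ]), array([440.8, 123.7,  45. ]), array([632.4, 111.2,  45. ]), array([622.2, -40.4,  45. ])]
home [558.9 -45.3   0. ]
```

Everything agrees. The stand is at (576,-159) with yaw 8.7°. The tray is at about (531,41) with yaw -3°, and the bar's height comes out at 303 (305 expected). I'll go over the stand and grip the tray's +y wall at about (535,118).

Emit:
play_rows([
  [[0,0.02,0.06,0],[0.03,0.08,0.11,-7],[0.06,0.13,0.15,-14],[0.09,0.18,0.16,-22],[0.336,0.684,0.16,-22.4],[0.336,0.684,0.16,-22.4],[0.336,0.684,0.16,-22.4],[0.336,0.684,0.16,-22.4],[0.336,0.684,0.16,-22.4],[0.336,0.684,0.16,-22.4]],
], jaw=100)

```text
t: 1.35
ee_pos: [442.8, -67.8, 379.8]
eef_rot: [[0.999, -0.053, 0.0], [-0.053, -0.999, -0.0], [0.0, 0.0, -1.0]]
wrist_force: [0.9, -0.8, 0.4]
finger_gap: 87.9
grip_force: 0.0
```

Emit:
play_rows([
  [[0.138,0.28,0,0],[0.138,0.28,0,0],[0.138,0.28,0,0],[0.138,0.28,0,0],[0.138,0.28,0,0],[0.138,0.28,0,0],[0.138,0.28,-0.05,0],[0.138,0.28,-0.1,0],[0.138,0.28,-0.15,0],[0.138,0.28,-0.15,0]],
])

```text
t: 2.6
ee_pos: [576.7, 208.3, 226.0]
eef_rot: [[0.999, -0.054, -0.009], [-0.054, -0.999, -0.003], [-0.009, 0.003, -1.0]]
wrist_force: [0.3, 1.1, 0.4]
finger_gap: 87.8
grip_force: 0.0
```

Run:
```python
from h import *
import pickle
P=camera_params("wrist");im=snapshot("wrist");pickle.dump(P,open("w1.pkl","wb"));cv2.imwrite("pics/w1.png",im)
print(status.get_state()["ee_pos"])
```

```text
[579.01434913 209.01007502 229.02170374]
```

View pics/w1.png

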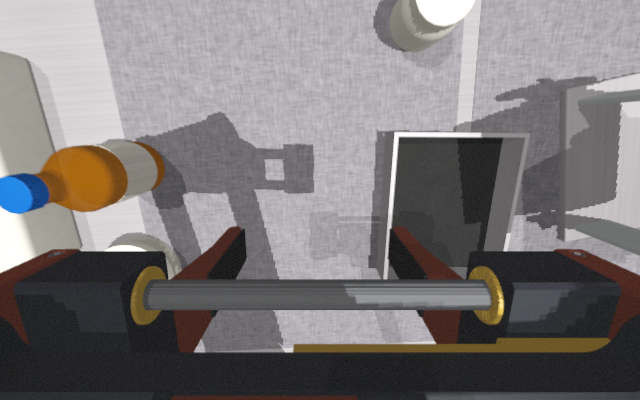

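The wrist view shows the tray rim's +x,+y corner at (397,133), the +x,-y corner at (529,134), and the +y outer edge running down to (385,280). The bottle is well clear on the left.

Run:
```python
from h import *
import pickle
np.set_printoptions(precision=1,suppress=True)
P=pickle.load(open("w1.pkl","rb"))
a,b,c=[plane("w",q,45,P) for q in [(396,133),(529,134),(385,280)]]
print(a,b,c)
print("edge yaw",np.degrees(np.arctan2(*(a-c)[1::-1])),np.degrees(np.arctan2(*(a-b)[1::-1])),np.linalg.norm(a-b))
u=(a-c)/np.linalg.norm(a-c);v=np.array([-u[1],u[0],0]);print("wallmid",a-100*u-2.5*v)
g=np.array([531,41,45])
print("wallmid top",g+77.5*np.array([.052,.9986,0]))
```

```text
[633.3 111.4  45. ] [623.5 -45.5  45. ] [440.3 123.   45. ]
edge yaw -3.4289630704788205 86.43034168625121 157.22018196430017
wallmid [533.3 114.9  45. ]
wallmid top [535.  118.4  45. ]
```

Emit:
play_rows([
  [[-0.045,-0.05,-0.02,0],[-0.045,-0.093,-0.06,0],[-0.045,-0.093,-0.11,0],[-0.045,-0.093,-0.16,0],[-0.045,-0.093,-0.2,0],[-0.045,-0.093,-0.215,0],[-0.045,-0.093,-0.215,0]],
])

```text
t: 3.52
ee_pos: [536.8, 117.2, 15.9]
eef_rot: [[0.999, -0.053, 0.001], [-0.053, -0.999, 0.0], [0.001, -0.0, -1.0]]
wrist_force: [-1.0, -0.3, -0.1]
finger_gap: 88.1
grip_force: 0.0
```

Emit:
play_rows([
  [[0,0,0,0],[0,0,0,0],[0,0,0,0],[0,0,0,0],[0,0,0,0],[0,0,0,0]],
], jaw=0)

```text
t: 4.28
ee_pos: [535.4, 117.2, 14.8]
eef_rot: [[0.999, -0.053, -0.0], [-0.053, -0.999, 0.0], [-0.0, -0.0, -1.0]]
wrist_force: [0.5, -0.3, 0.6]
finger_gap: 31.4
grip_force: 0.0
```

Emit:
play_rows([
  [[0,0,0,0],[0,0,0,0],[0,0,0,0],[0,0,0,0],[0,0,0,0],[0,0,0,0]],
], jaw=0)

```text
t: 5.03
ee_pos: [535.3, 117.2, 14.8]
eef_rot: [[0.999, -0.053, -0.0], [-0.053, -0.999, 0.0], [-0.0, -0.0, -1.0]]
wrist_force: [-1.6, -0.9, 0.2]
finger_gap: 4.8
grip_force: 30.0
```

Emit:
play_rows([
  [[0.001,-0.006,0,1.2],[0.002,-0.013,0,2.6],[0.003,-0.02,0,4],[0.004,-0.027,0,5.4],[0.005,-0.034,0,6.8],[0.006,-0.041,0,8.2],[0.007,-0.048,0,9.6],[0.008,-0.055,0,11],[0.009,-0.061,0,12],[0.009,-0.061,0,12]],
])

```text
t: 6.28
ee_pos: [544.6, 55.0, 14.8]
eef_rot: [[0.988, 0.156, 0.0], [0.156, -0.988, -0.001], [-0.0, 0.001, -1.0]]
wrist_force: [-0.8, -2.8, -1.2]
finger_gap: 5.2
grip_force: 30.0
```

Run:
```python
from h import *
a=snapshot("top")[145:265,285:445]
cv2.imwrite("pics/topc2.png",cv2.resize(a,None,fx=5,fy=5,interpolation=cv2.INTER_CUBIC))
s=status.get_state();print(s["ee_pos"],s["wrist_force"],s["eef_rot"][:,0])
```

```text
[544.74353345  55.16984886  14.82460593] [-0.33061971 -3.51547939 -2.24986629] [9.87736288e-01 1.56131339e-01 1.72368141e-04]
```

View pics/topc2.png

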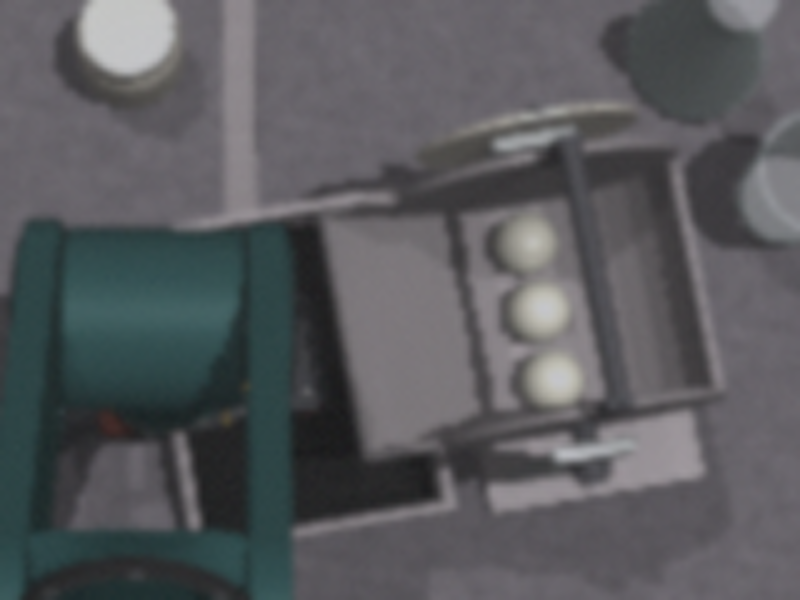

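The tray followed the gripper: its -x,-y corner is now near crop (455,508), and its edges are parallel to the foot. I'll release, back out, and turn 90° to push it square.

Emit:
play_rows([
  [[0,0,0,0],[0,0,0,0],[0,0,0,0],[0,0,0,0],[0,0,0.03,0],[0,0,0.06,0],[-0.008,0.05,0.07,5],[-0.014,0.09,0.07,15],[-0.014,0.09,0.07,25],[-0.014,0.09,0.07,35]],
], jaw=100)

```text
t: 7.58
ee_pos: [530.2, 147.0, 85.0]
eef_rot: [[0.715, 0.699, 0.0], [0.699, -0.715, 0.0], [0.0, 0.0, -1.0]]
wrist_force: [0.2, 0.3, -0.9]
finger_gap: 88.0
grip_force: 0.0
```

Run:
```python
from h import *
np.set_printoptions(precision=1,suppress=True)
s=status.get_state();print(s["ee_pos"],s["finger_gap"])
o=np.array([576.2,-159,0]);r=np.radians(8.65);x=np.array([np.cos(r),np.sin(r),0]);y=np.array([-x[1],x[0],0])
c=plane("top",(284.6+91,144.6+101.6),45);print(c,(c-o)@x,(c-o)@y)
```

```text
[530.2 147.   85. ] 87.95539709905422
[ 470.5 -115.2   45. ] -97.9298819677496 59.19828804114792
```

Emit:
play_rows([
  [[0,0,0,10],[0,0,0,20],[0,0,0,30],[0,0,0,40],[0,0,0,50],[0,0,-0.03,54.4],[0,0,-0.073,54.4],[0.004,-0.03,-0.073,54.4],[0.008,-0.059,-0.073,54.4],[0.008,-0.059,-0.073,54.4]],
])

```text
t: 8.82
ee_pos: [538.8, 85.9, 11.7]
eef_rot: [[-0.143, 0.99, -0.0], [0.99, 0.143, -0.0], [-0.0, -0.0, -1.0]]
wrist_force: [0.2, 0.9, 0.0]
finger_gap: 87.9
grip_force: 0.0
```

Emit:
play_rows([
  [[0.0015,-0.01,0,0],[0.003,-0.02,0,0],[0.0038,-0.025,0,0],[0.0046,-0.03,0,0],[0.0052,-0.034,0,0],[0.0058,-0.038,0,0],[0.0062,-0.041,0,0],[0.0062,-0.041,0,0]],
])

```text
t: 9.82
ee_pos: [544.6, 46.3, 12.0]
eef_rot: [[-0.145, 0.989, -0.0], [0.989, 0.145, 0.0], [0.0, -0.0, -1.0]]
wrist_force: [-1.3, 3.6, 2.4]
finger_gap: 87.8
grip_force: 1.7
```

The fingers are sliding the tray at about 3.6 N. I'll push on gently until it meets the foot.

Emit:
play_rows([
  [[0.0003,-0.002,0,0],[0.0006,-0.004,0,0],[0.0006,-0.004,0,0]],
])

```text
t: 10.2
ee_pos: [544.1, 45.1, 12.1]
eef_rot: [[-0.146, 0.989, -0.002], [0.989, 0.146, 0.004], [0.004, -0.001, -1.0]]
wrist_force: [-2.2, 17.4, 6.2]
finger_gap: 87.7
grip_force: 9.0
```

Emit:
play_rows([
  [[0.0003,-0.002,0,0],[0.0004,-0.003,0,0],[0.0004,-0.003,0,0]],
])

```text
t: 10.58
ee_pos: [543.2, 44.6, 12.2]
eef_rot: [[-0.147, 0.989, -0.004], [0.989, 0.147, 0.006], [0.007, -0.003, -1.0]]
wrist_force: [-5.7, 30.3, 10.4]
finger_gap: 87.5
grip_force: 15.1
```

Emit:
play_rows([
  [[0.0003,-0.002,0,0],[0.0003,-0.002,0,0]],
])

```text
t: 10.82
ee_pos: [542.8, 44.4, 12.2]
eef_rot: [[-0.147, 0.989, -0.005], [0.989, 0.147, 0.009], [0.009, -0.003, -1.0]]
wrist_force: [-6.4, 38.1, 11.8]
finger_gap: 87.8
grip_force: 19.6
```

The force rose sharply to 38 N with no further motion, so the tray is against the foot. I'll back off, rise, turn and take a check picture.

Emit:
play_rows([
  [[-0.006,0.04,0,0],[-0.006,0.04,0.06,0],[-0.006,0.04,0.12,0],[-0.006,0.04,0.18,-10],[-0.006,0.04,0.24,-20],[-0.006,0.04,0.3,-30],[-0.006,0.04,0.36,-40],[-0.006,0.04,0.38,-50],[-0.006,0.04,0.38,-60],[-0.006,0.04,0.38,-70]],
])

```text
t: 12.08
ee_pos: [540.0, 76.5, 392.2]
eef_rot: [[0.883, 0.469, 0.001], [0.469, -0.883, -0.001], [0.0, 0.001, -1.0]]
wrist_force: [-0.6, 0.5, -0.2]
finger_gap: 87.8
grip_force: 0.0
```

Emit:
play_rows([
  [[0.01,-0.06,0,-10],[0.02,-0.12,0,-20],[0.03,-0.18,0,-20],[0.036,-0.24,0,-20],[0.036,-0.24,0,-20],[0.036,-0.24,0,-20]],
])

```text
t: 12.82
ee_pos: [575.5, -162.8, 391.5]
eef_rot: [[0.99, 0.144, -0.001], [0.144, -0.99, 0.0], [-0.001, -0.001, -1.0]]
wrist_force: [-0.4, -0.1, 1.1]
finger_gap: 87.7
grip_force: 0.0
```

Run:
```python
from h import *
s=status.get_state();print(s["ee_pos"],s["wrist_force"],s["eef_rot"][:,0])
a=cv2.resize(snapshot("top")[145:265,285:445],(640,480),interpolation=cv2.INTER_CUBIC)
b=cv2.resize(snapshot("scene")[120:255,215:385],None,fx=4.4,fy=4.4,interpolation=cv2.INTER_CUBIC)
cv2.imwrite("pics/top3.png",a);cv2.imwrite("pics/sc3.png",b)
```

```text
[ 575.52475069 -162.83240228  391.4895606 ] [-0.39527986 -0.08555758  1.07999417] [ 9.89535546e-01  1.44286383e-01 -9.17671507e-04]
```

View pics/sc3.png

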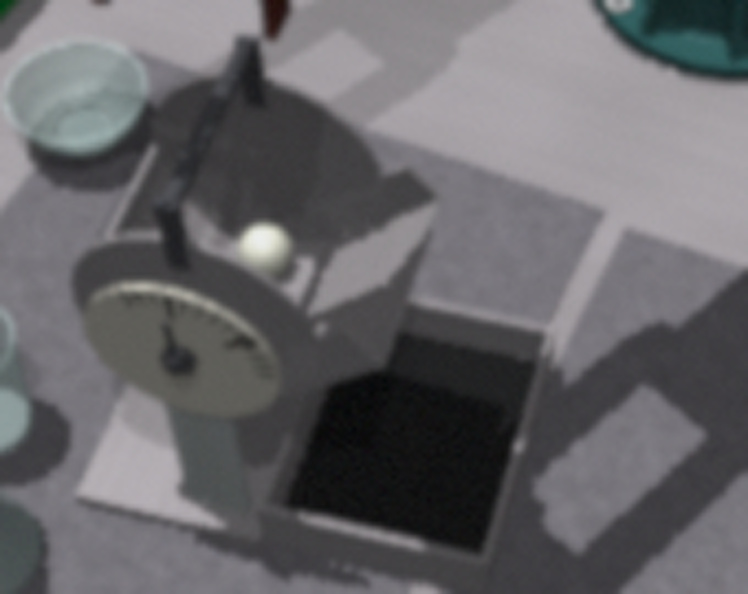

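The tray sits against the foot: rim corners at crop (485,556), (550,332) and (263,511), with the foot's front corner at about (258,540). Now I'll check this in numbers.

Run:
```python
from h import *
np.set_printoptions(precision=1,suppress=True)
o=np.array([576.2,-159,0]);r=np.radians(8.65);x=np.array([np.cos(r),np.sin(r),0]);y=np.array([-x[1],x[0],0])
L=lambda p:np.array([(p-o)@x,(p-o)@y,p[2]])
S=lambda u,v:(214.6+u/4.4,119.6+v/4.4)
for q in [(485,556),(550,332),(263,511)]: print(L(plane("scene",S(*q),45)))
print(L(plane("scene",S(78,496),12)))
```

```text
[ 94.3 192.   45. ]
[-95.1 190.2  45. ]
[101.6  40.3  45. ]
[107.8 -96.2  12. ]
```

Emit:
play_rows([
  [[0,0,-0.05,0],[0,0,-0.09,0],[0,0,-0.107,0],[0,0,-0.107,0]],
])

```text
t: 13.42
ee_pos: [575.6, -161.7, 284.5]
eef_rot: [[0.989, 0.147, -0.001], [0.147, -0.989, 0.001], [-0.001, -0.001, -1.0]]
wrist_force: [-0.1, -0.7, 0.5]
finger_gap: 87.6
grip_force: 0.0
```

Emit:
play_rows([
  [[0,0,0,0],[0,0,0,0],[0,0,0,0],[0,0,0,0],[0,0,0,0],[0,0,0,0],[0,0,0,0],[0,0,0,0],[0,0,0,0],[0,0,0,0]],
], jaw=0)

```text
t: 14.68
ee_pos: [575.9, -162.6, 284.8]
eef_rot: [[0.989, 0.145, -0.0], [0.145, -0.989, 0.0], [-0.0, -0.0, -1.0]]
wrist_force: [-0.2, 0.5, 0.1]
finger_gap: 10.9
grip_force: 30.0
```

The tray is square and centred to within about 2 mm, and the bar is held with a 10.9 mm gap. I'll swing it along the arc.

Emit:
play_rows([
  [[-0.0008,0.005,-0.0001,0],[-0.0016,0.0107,-0.0004,0],[-0.0024,0.0161,-0.0009,0],[-0.0033,0.0215,-0.0015,0],[-0.0046,0.0303,-0.0036,0],[-0.0059,0.039,-0.0062,0],[-0.0072,0.0473,-0.0098,0],[-0.0084,0.0554,-0.014,0]],
])

```text
t: 15.68
ee_pos: [568.7, -110.1, 272.7]
eef_rot: [[0.989, 0.145, 0.003], [0.145, -0.989, -0.006], [0.003, 0.006, -1.0]]
wrist_force: [-1.4, -6.4, 6.8]
finger_gap: 11.4
grip_force: 30.0
```

Emit:
play_rows([
  [[-0.0006,0.0039,-0.0023,0],[-0.0012,0.0076,-0.0049,0],[-0.0017,0.0113,-0.0076,0],[-0.0023,0.0148,-0.0105,0],[-0.0028,0.0182,-0.0135,0],[-0.0033,0.0215,-0.0167,0],[-0.0037,0.0246,-0.02,0],[-0.0042,0.0276,-0.0234,0],[-0.0046,0.0304,-0.027,0],[-0.005,0.0331,-0.0307,0]],
])

```text
t: 16.92
ee_pos: [563.9, -76.5, 241.7]
eef_rot: [[0.989, 0.145, 0.004], [0.145, -0.989, -0.004], [0.003, 0.005, -1.0]]
wrist_force: [-0.1, -5.9, 8.2]
finger_gap: 11.2
grip_force: 30.0
```

Run:
```python
from h import *
s=status.get_state();e=s["ee_pos"];print(e,s["wrist_force"],s["grip_force"])
r=np.radians(8.65);l=-(e[0]-576.2)*np.sin(r)+(e[1]+159)*np.cos(r);h=e[2]+19-200
print(l,h,np.degrees(np.arctan2(l,h)),np.hypot(l,h))
b=cv2.resize(snapshot("scene")[120:255,215:385],None,fx=4.4,fy=4.4,interpolation=cv2.INTER_CUBIC)
cv2.imwrite("pics/sc4.png",b)
```

```text
[563.93335227 -76.4810398  241.7186318 ] [-0.08924179 -5.93433152  8.2297038 ] 29.993743300437927
83.42523013415563 60.71863180364778 53.95208688162287 103.18198132931823
```

View pics/sc4.png

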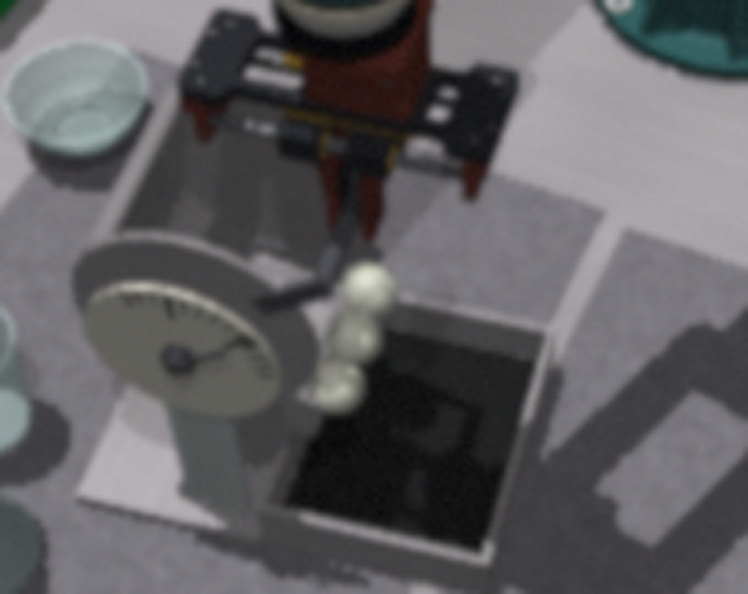

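The balls are rolling off the lip into the tray, at about crop (345,340), and the pointer is at the long mark. By kinematics the pan is at 54°. I'll nudge it about 1° and hold for 2 s.

Emit:
play_rows([
  [[-0.0002,0.001,-0.0013,0],[-0.0002,0.001,-0.0013,0],[-0.0002,0.001,-0.0013,0],[-0.0002,0.001,-0.0013,0],[-0.0002,0.001,-0.0013,0],[-0.0002,0.001,-0.0013,0],[-0.0002,0.001,-0.0013,0],[-0.0002,0.001,-0.0013,0],[-0.0002,0.001,-0.0013,0]],
])

```text
t: 18.1
ee_pos: [563.9, -75.6, 240.5]
eef_rot: [[0.989, 0.145, 0.004], [0.145, -0.989, -0.005], [0.003, 0.005, -1.0]]
wrist_force: [-1.2, -6.2, 5.3]
finger_gap: 11.3
grip_force: 30.0
```

Emit:
play_rows([
  [[0,0,0,0],[0,0,0,0],[0,0,0,0],[0,0,0,0],[0,0,0,0],[0,0,0,0],[0,0,0,0],[0,0,0,0]],
])

```text
t: 19.1
ee_pos: [563.9, -75.6, 240.5]
eef_rot: [[0.989, 0.145, 0.004], [0.145, -0.989, -0.005], [0.003, 0.005, -1.0]]
wrist_force: [-1.0, -6.0, 5.5]
finger_gap: 11.1
grip_force: 30.0
```

Run:
```python
from h import *
s=status.get_state();e=s["ee_pos"];print(s["t"],e,s["wrist_force"])
r=np.radians(8.65);l=-(e[0]-576.2)*np.sin(r)+(e[1]+159)*np.cos(r);h=e[2]+19-200
print(l,h,np.degrees(np.arctan2(l,h)))
im=snapshot("scene")[120:255,215:385].astype(int)
m=(im.min(2)>150).astype(np.uint8)
n,_,st,c=cv2.connectedComponentsWithStats(m)
for i in range(1,n):
    if st[i,4]>8: print(c[i]*4.4,st[i,4])
```

```text
19.1 [563.90302584 -75.59777414 240.49898275] [-0.95831335 -5.96306922  5.45918392]
84.30301013502262 59.498982745109515 54.786500865262845
[100.12099853  46.85580029] 681
[630.66245815 148.92663797] 2091
[74.9047619 85.8      ] 42
[ 86.14736842 135.70526316] 19
[320.61333333 316.21333333] 15
[502.41230769 398.23384615] 65
[135.22587601 470.42048518] 371
[486.2  430.76] 10
```

Run:
```python
from h import *
b=cv2.resize(snapshot("scene")[120:255,215:385],None,fx=4.4,fy=4.4,interpolation=cv2.INTER_CUBIC)
cv2.imwrite("pics/sc5.png",b)
```

```text
(no output)
```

View pics/sc5.png

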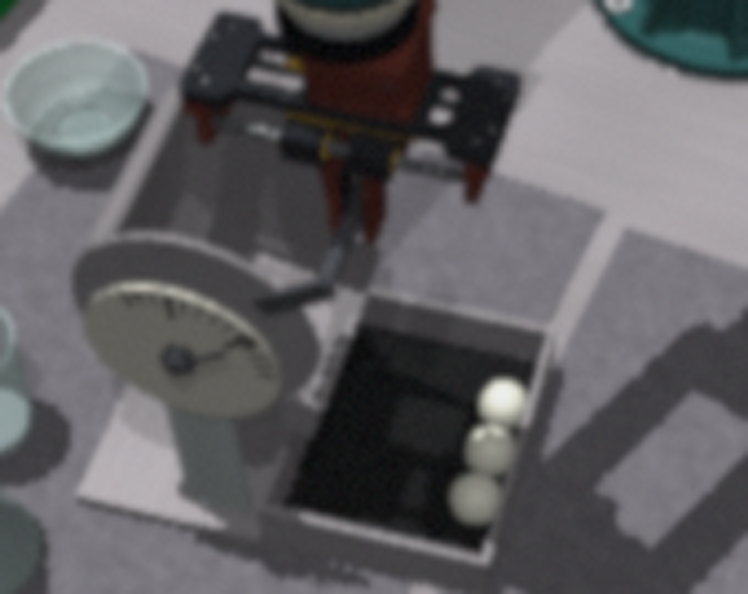

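All three balls are in the tray along its far wall, at crop (500,400), (490,450) and (475,498). The 55° hold has lasted over 2 s, so I'll swing the pan back level.

Emit:
play_rows([
  [[0.0008,-0.0055,0.0073,0],[0.0018,-0.0117,0.014,0],[0.0028,-0.0183,0.0202,0],[0.0039,-0.0255,0.0258,0],[0.005,-0.0331,0.0307,0],[0.0063,-0.0411,0.035,0],[0.0075,-0.0495,0.0385,0],[0.0088,-0.0581,0.0412,0],[0.0102,-0.067,0.0432,0],[0.0115,-0.0759,0.0444,0]],
])

```text
t: 20.45
ee_pos: [574.8, -145.3, 285.5]
eef_rot: [[0.989, 0.147, 0.003], [0.147, -0.989, 0.006], [0.004, -0.006, -1.0]]
wrist_force: [0.2, 12.5, 12.6]
finger_gap: 10.9
grip_force: 30.0
```

Emit:
play_rows([
  [[0.0007,-0.0046,0.0003,0],[0.0014,-0.0091,0.0004,0],[0.0014,-0.0091,0.0004,0],[0.0014,-0.0091,0.0004,0]],
])

```text
t: 20.95
ee_pos: [576.4, -155.7, 285.7]
eef_rot: [[0.989, 0.146, 0.004], [0.146, -0.989, 0.004], [0.004, -0.003, -1.0]]
wrist_force: [-0.5, 7.8, 10.3]
finger_gap: 11.1
grip_force: 30.0
```

Run:
```python
from h import *
s=status.get_state();e=s["ee_pos"];print(s["t"],e,s["wrist_force"],s["finger_gap"])
r=np.radians(8.65);l=-(e[0]-576.2)*np.sin(r)+(e[1]+159)*np.cos(r);h=e[2]+19-200
print(l,h,np.degrees(np.arctan2(l,h)))
```

```text
20.95 [ 576.42041132 -155.69781678  285.73976215] [-0.48723319  7.79951573 10.27348998] 11.132049570816935
3.231473120460458 104.73976215189776 1.767151795344744
```

The pan reads about +1.8°. I'll nudge it back 3 mm, then release and rise.

Emit:
play_rows([
  [[0.0003,-0.002,0,0],[0.0005,-0.003,0,0],[0.0005,-0.003,0,0],[0.0005,-0.003,0,0]],
])

```text
t: 21.45
ee_pos: [576.8, -158.2, 285.7]
eef_rot: [[0.989, 0.146, 0.003], [0.146, -0.989, 0.005], [0.004, -0.004, -1.0]]
wrist_force: [-0.1, 9.1, 10.7]
finger_gap: 11.2
grip_force: 30.0
```

Emit:
play_rows([
  [[0,0,0,0],[0,0,0,0],[0,0,0,0],[0,0,0,0],[0,0,0,0],[0,0,0,0],[0,0,0.03,0],[0,0,0.08,0],[0,0,0.13,0],[0,0,0.17,0]],
], jaw=100)

```text
t: 22.7
ee_pos: [575.9, -161.4, 456.0]
eef_rot: [[0.989, 0.145, 0.002], [0.145, -0.989, -0.001], [0.002, 0.001, -1.0]]
wrist_force: [-0.3, -0.7, -0.4]
finger_gap: 88.0
grip_force: 0.0
```

Emit:
play_rows([
  [[-0.05,-0.02,0,0],[-0.1,-0.05,0,0],[-0.13,-0.1,0,0],[-0.15,-0.15,0,0],[-0.17,-0.2,0,0],[-0.17,-0.2,0,0],[-0.17,-0.2,0,0]],
])

```text
t: 23.58
ee_pos: [405.8, -360.8, 453.6]
eef_rot: [[0.989, 0.145, 0.0], [0.145, -0.989, 0.001], [0.0, -0.001, -1.0]]
wrist_force: [0.4, -0.5, 0.3]
finger_gap: 87.9
grip_force: 0.0
```

Run:
```python
from h import *
s=status.get_state();print(s["t"],s["ee_pos"],s["wrist_force"])
a=cv2.resize(snapshot("top")[145:265,285:445],(400,300),interpolation=cv2.INTER_CUBIC)
b=cv2.resize(snapshot("scene")[120:255,215:385],(400,318),interpolation=cv2.INTER_CUBIC)[:300]
a=cv2.resize(snapshot("top")[145:265,285:445],(400,300),interpolation=cv2.INTER_CUBIC)
cv2.imwrite("pics/fin.png",cv2.hconcat([a,b]))
```

```text
23.575 [ 405.79657659 -360.83724762  453.56461048] [ 0.42759099 -0.51750777  0.32301671]
```

View pics/fin.png

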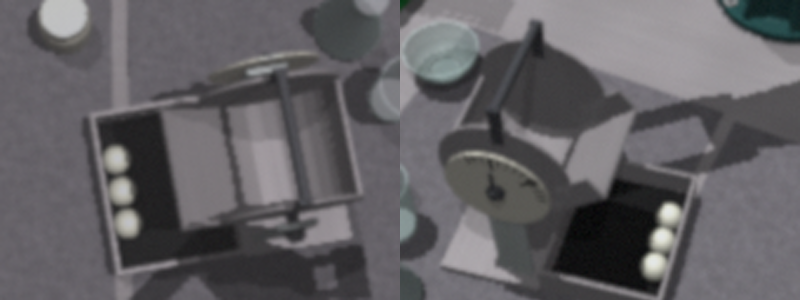

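The final view shows three balls in the tray, an empty pan with the bar upright, and the glassware in place. Tray corners in the top crop are at (91,118) and (117,272). One last check in numbers.

Run:
```python
from h import *
np.set_printoptions(precision=1,suppress=True)
o=np.array([576.2,-159,0]);r=np.radians(8.65);x=np.array([np.cos(r),np.sin(r),0]);y=np.array([-x[1],x[0],0])
L=lambda p:np.array([(p-o)@x,(p-o)@y,p[2]])
T=lambda u,v:(284.7+u/2.5,144.7+v/2.5); S=lambda u,v:(214.7+u/2.353,119.7+v/2.353)
for q in [(91,118),(117,272)]: print("tray top",L(plane("top",T(*q),45)))
for q in [(258,297),(294,179)]: print("tray scene",L(plane("scene",S(*q),45)))
for a,b in [((282,76),(94,110)),((305,203),(136,24))]:
    p,e=tri(T(*a),S(*b));print("bar",L(p),e)
```

```text
tray top [ 93.1 194.3  45. ]
tray top [-97.5 194.2  45. ]
tray scene [ 94.5 190.7  45. ]
tray scene [-92.4 191.   45. ]
bar [ 62.7  -0.6 300.2] 0.07500255065936677
bar [-67.7   0.3 302.3] 1.6506143038817969
```

```bash
python3 -c "
from rig import order;print(order.hand_in())"
```

```text
the job is handed in; nothing more can be done
None
```

The job is handed in at about 24 s on the robot's clock: the tray is home against the foot, square and centred to within about 2 mm, all three balls are in it, and the pan is back level after more than two seconds at 55 degrees, with nothing else on the bench seen to have moved.

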